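# Call the baker and point out the two faulty eclairs

## Task

Press the call button (the round push button on the small metal box) fully down to call the baker and let it come back up, then show the two faults on the tray: with the fingers pointing down about two centimetres above it, point at the middle of the short eclair and hold still for two seconds, then rise well clear, point in the same way at the eclair that lies askew and hold for two seconds. Finish while still pointing at the askew one. Touch or move none of the pastries, point at none of the good ones (cross the tray high), and leave the other things on the table where they are; nothing is to be gripped.

Things in the scene. Friction and masses are not known exactly. Their poses are not given: they have to be found in the camera images.
- call (a joint): travel of the call button, in m: 0 up, 0.006 fully pressed; a spring pushes it back up, about 5 N holds it fully down
- call_top (a point): centre of the top face of the call button: a round plain white push button of 36 mm diameter, in a black collar on a bare metal box 90 x 90 x 45 mm that is fixed to the table on the robot's left; it is pressed straight down
- tray: baking tray with brown paper, 330 x 300 mm, rim 16 mm high, fixed to the table; origin at the middle of its underside, x along its 330 mm side. Six eclairs lie on it in two rows of three, 144 mm (along x) by 80 mm (along y) between centres, their undersides 4 mm above the table. Which eclair lies in which place varies
- eclair_short: the short eclair: only 72 mm long (38 wide, 35 high) where the others are 120 mm; same colours, straight in line with the tray; origin at the middle of its underside, x along its length
- eclair_short_top (a point): middle of the short eclair's top, 35 mm above its underside; z up
- eclair_askew: the askew eclair: full size, 120 x 38 x 35 mm, but the only one that lies slantwise, turned 25 to 40 degrees from the tray's x; origin at the middle of its underside, x along its length
- eclair_askew_top (a point): middle of the askew eclair's top, 35 mm above its underside; z up
- eclair_a: plain full-size eclair, 120 x 38 x 35 mm, chocolate on top, straight in line with the tray; origin at the middle of its underside, x along its length. Not to be pointed at.
- eclair_b: plain full-size eclair, 120 x 38 x 35 mm, chocolate on top, straight in line with the tray; origin at the middle of its underside, x along its length. Not to be pointed at.
- eclair_c: plain full-size eclair, 120 x 38 x 35 mm, chocolate on top, straight in line with the tray; origin at the middle of its underside, x along its length. Not to be pointed at.
- eclair_d: plain full-size eclair, 120 x 38 x 35 mm, chocolate on top, straight in line with the tray; origin at the middle of its underside, x along its length. Not to be pointed at.
- rolling_pin: wooden rolling pin, bystander, 420 mm long, 50 mm thick, lying along its x on the robot's right; origin under its middle
- pastry_wheel: pastry wheel, bystander, 190 mm long and 18 mm high, lying flat, black handle and steel disc of 56 mm, its x from handle to disc; origin under the handle's middle line, 65 mm from the disc's centre
- sugar_jar: white jar with metal cap, bystander, 64 mm wide and 110 mm high, standing; origin at the middle of its underside
- measure_cup: open metal cup, bystander, 80 mm wide and 80 mm high, near the call button; origin at the middle of its underside
There are look-alikes about, which are no part of the job. Leave any pink or red look-alike of the eclair_short alone.

How it is judged (in metres and radians):
On the way, in this order (a step that is already met when the one before it is completed fails the run):
1. the call button is pressed down (at least 4.5 of its 6 mm) (value of joint call above 0.0045 m).
2. the call button is let up again (value of joint call below 0.0015 m), for 0.1 s.
3. the tool points down at the short eclair for 1.8 s (horizontal distance between the grasp point and eclair_short_top below 0.025 m and z of the grasp point in the frame of eclair_short_top between 0.015 and 0.065 m and angle between the grasp point's own z axis and vertical above 2.54 rad), for 1.8 s.
4. the tool rises clear (tool point more than 80 mm above the eclairs' tops) (z of the grasp point in the frame of eclair_short_top above 0.08 m).
5. the tool points down at the askew eclair for 1.8 s (horizontal distance between the grasp point and eclair_askew_top below 0.025 m and z of the grasp point in the frame of eclair_askew_top between 0.015 and 0.065 m and angle between the grasp point's own z axis and vertical above 2.54 rad), for 1.8 s.
At the end, for the whole second after the job is handed in: The tool still points down (within 35 deg) at the askew eclair: tool point within 25 mm of its middle seen from above and 15 to 65 mm above its top. The button is up (within 1.5 mm), each eclair within 6 mm and each other loose thing within 15 mm of its start (all of step 5 and value of joint call below 0.0015 m and distance of each of eclair_short, eclair_askew, eclair_a, eclair_b, eclair_c, eclair_d from where it was at the start of the episode below 0.006 m and distance of each of rolling_pin, pastry_wheel, sugar_jar, measure_cup from where it was at the start of the episode below 0.015 m); the robot touches nothing.
It fails at once if a pastry is touched (contact force between any of the fingers, the arm and eclair_short above 0.3 N or contact force between any of the fingers, the arm and eclair_askew above 0.3 N or contact force between any of the fingers, the arm and eclair_a above 0.3 N or contact force between any of the fingers, the arm and eclair_b above 0.3 N or contact force between any of the fingers, the arm and eclair_c above 0.3 N or contact force between any of the fingers, the arm and eclair_d above 0.3 N).
It fails at once if a pastry is shifted or lifted (more than 6 mm) (distance of any of eclair_short, eclair_askew, eclair_a, eclair_b, eclair_c, eclair_d from where it was at the start of the episode above 0.006 m).
It fails at once if the rolling pin, pastry wheel, jar or cup is shifted or lifted (more than 15 mm) (distance of any of rolling_pin, pastry_wheel, sugar_jar, measure_cup from where it was at the start of the episode above 0.015 m).
It fails at once if one of the four good eclairs is pointed at (tool point within 25 mm of its middle, seen from above, and less than 50 mm above its top) ((horizontal distance between the grasp point and eclair_a below 0.025 m and z of the grasp point in the frame of eclair_a below 0.085 m) or (horizontal distance between the grasp point and eclair_b below 0.025 m and z of the grasp point in the frame of eclair_b below 0.085 m) or (horizontal distance between the grasp point and eclair_c below 0.025 m and z of the grasp point in the frame of eclair_c below 0.085 m) or (horizontal distance between the grasp point and eclair_d below 0.025 m and z of the grasp point in the frame of eclair_d below 0.085 m)).
It also fails if it takes over 51 s, if anything falls off the work surface, if the arm or the gripper's body presses on something with over 40 N, if the wrist force passes 120 N, or if a joint passes its speed limit or range.

## Robot

A 7-joint arm with a two-finger parallel gripper is mounted at the origin on the work surface. World frame = base frame: x ahead of the robot, y to its left, z up, the work surface at z = 0. Lengths are in m, angles in degrees, forces in N, time in s.
With the tool pointing down it reaches from about 0.4 to 0.85 m from the base axis. Payload 4.4 kg.
Tool frame: the origin (TCP) lies between the finger pads, 19 mm behind the fingertips; this is the grasp point; z points along the fingers, y is the line along which they close (so a half turn about z gives the same grasp; the last joint's range is limited). The gripper opens to 94 mm and grips with 3 to 60 N. Pads are 16 mm wide; open, the fingers measure 119 mm over their backs; the gripper's body (75 mm by 177 mm) begins 78 mm behind the grasp point.
Start: joints at [-67.368, 36.005, 2.206, 86.941, -1.547, 57.084, -1.146], TCP at [0.289, 0.582, 0.224] pointing down, gripper open.
Joint ranges: [-175.42, 175.42], [-21.48, 121.26], [-71.46, 75.88], [10.55, 141.38], [-63.04, 243.04], [13.31, 113.54], [-168.57, 168.57]. Speed limits (degrees/s): [147.25, 147.25, 180, 180, 180, 180, 180].

## Interface

Orientations are given as [roll, pitch, yaw] about the fixed x, y, z axes, in that order (R = Rz(yaw) Ry(pitch) Rx(roll)).
In Python, from station import robot gives the robot as it stands.
- The arm moves only by the tool carry_out, never from a script. Its argument "moves" is a list of rows, each an object with "offset": the shift along the tool's x, y, z in cm, a list of three; "dr": the turn, a rotation vector about the tool's x, y, z in degrees, a list of three. A call has 1 to 20 rows; each row is the pose to reach, as a shift and turn from the pose commanded when the call began, along the tool's axes at that moment; what a row does not reach only later rows make up. A row lasts 1/8 s, in which the tool goes at most 62.5 mm and 10.7 degrees, less where a joint would pass 70% of its speed; a pose out of reach is approached as far as the arm can. A call with a gripper value outside its range is refused whole. "claw" is the closure, from 0 (fully open) to 1 (shut), set as the call begins (left out, the last holds). The fingers move at their own pace and stop on an object; "force" is the grip in N (left out, the last holds). Time passes only in rows, so rows that repeat a pose let the fingers close. It gives the time, the measured TCP pose, the force, the opening and the grip force at its end, in the units of the state.
- robot.observe(): the state, without advancing time (a new reading comes with each control period).
- robot.capture(name): name is "scene" or "top"; returns (picture, depth): 420x560x3 uint8, red, green, blue; 420x560 float32, m along the optical axis (not along the pixel's ray), 0 where there is no reading.
- robot.get_calibration(name): a dict with "K" (3x3 intrinsics, pixels), "pose" (4x4, takes a point from camera to world coordinates). Camera axes: x right, y up, looking along -z (the intrinsics and any distortion apply to the point x, -y, -z); pixel columns grow to the right and rows downward; lengths in m; the calibration is good to about 2 mm. A picture is of the moment at which its call begins. get_calibration takes no time and is no camera call.
- robot.sign_off(): hands the job in; it is judged then, once.
The state is a dict: "time": time; "q": joint angles; "qvel": joint speeds; "joint_torque": joint torques, N m; "ee_pos": TCP position; "ee_rot": TCP orientation; "contact_force": force on the tool from outside, world axes, zero at the start; "moment": the same for the moment, N m; "width": finger opening in m; "gripper_force": force on a finger pad.
Only numpy, scipy, OpenCV 4.12 (cv2) and the standard library are available. Lean on these libraries where they do the work, as an engineer would, in place of code of your own. Each camera call takes 0.05 s, during which the arm holds its last target. There are 200 camera calls.

## Working session

There is one attempt and no reset: what is moved stays moved. The work goes in short steps, Python scripts to look and compute and a tool call to move; the robot and the scene stay as the last step left them, time stands still between calls to the robot, and variables do not carry over. Pictures are saved under pics/ and viewed, at most 10 in all, crops included, and the job is handed in when it is done.

Besides the shell and the picture viewer there is one more tool, called after "Emit:" as name([rows], argument=value, ...), one row to a line, values as JSON. carry_out: Moves the arm, as the interface text tells. Its arguments: {"type":"object","properties":{"moves":{"type":"array"},"claw":{"type":"number"},"force":{"type":"number"}},"required":["moves"]}

```bash
mkdir -p pics
cat > h.py <<'E'
import numpy as np,cv2
from station import robot
def world(n,d,px):
    c=robot.get_calibration(n);K=np.array(c["K"]);P=np.array(c["pose"]);o=[]
    for u,v in px:
        z=np.median([x for x in d[v-1:v+2,u-1:u+2].ravel() if x>0] or [0])
        p=np.array([(u-K[0,2])/K[0,0]*z,-(v-K[1,2])/K[1,1]*z,-z,1]);o.append((P@p)[:3])
    return np.round(o,4)
E
python3 - <<'E'
from h import *
for n in("scene","top"):
    p,d=robot.capture(n);cv2.imwrite(f"pics/{n}0.png",p[:,:,::-1]);np.save(n+"_d.npy",d)
    print({k:np.round(v,3).tolist() if not isinstance(v,str) else v for k,v in robot.get_calibration(n).items()})
s=robot.observe();print({k:s[k] for k in("time","ee_pos","ee_rot","width","contact_force")})
E
```

```text
{'K': [[535.833, 0.0, 275.886], [0.0, 535.833, 212.302], [0.0, 0.0, 1.0]], 'pose': [[-0.753, -0.414, 0.511, 1.281], [0.658, -0.473, 0.587, 0.959], [-0.001, 0.778, 0.628, 1.071], [0.0, 0.0, 0.0, 1.0]]}
{'K': [[416.335, 0.0, 280.678], [0.0, 416.335, 212.062], [0.0, 0.0, 1.0]], 'pose': [[0.021, 0.995, -0.097, 0.365], [-1.0, 0.02, -0.012, 0.01], [-0.01, 0.097, 0.995, 1.212], [0.0, 0.0, 0.0, 1.0]]}
{'time': 0.1, 'ee_pos': array([0.2887501 , 0.5817501 , 0.22347251]), 'ee_rot': array([-1.79907321e+02,  8.98851670e-04,  1.53599326e+02]), 'width': 0.09386455106420465, 'contact_force': array([ 0.10203795, -0.64421605, -0.22401196])}
```

View pics/top0.png

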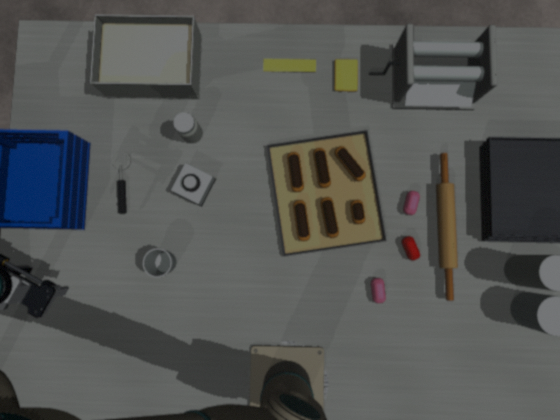

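View pics/scene0.png

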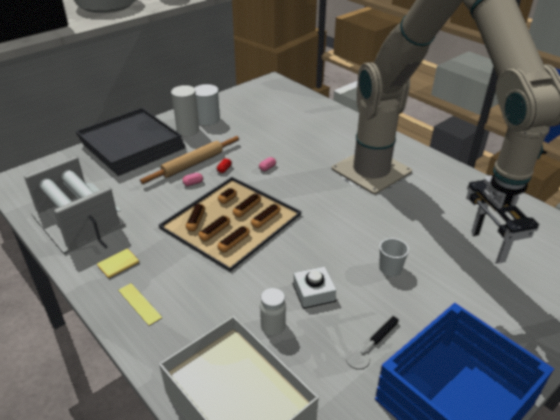

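The top view shows these candidates:
- **Button:** the white disc in a black collar on the box at (191,183). The jar cap at (185,120) and cup at (158,262) could be mistaken for it.
- **Short eclair:** (358,211). The look-alikes are pink at (411,202), red at (411,247) and pink at (378,290).
- **Askew eclair:** (349,163). The four straight ones are at (295,171), (321,168), (302,219) and (330,217).

I'll check these in one crop.

Run:
```python
from h import *
p=cv2.imread("pics/top0.png")
cv2.imwrite("pics/crop.png",np.hstack([cv2.resize(p[155:215,160:220],(400,400),interpolation=2),cv2.resize(p[130:240,280:390],(400,400),interpolation=2)]))
d=np.load("top_d.npy")
print(world("top",d,[(191,183),(191,182),(203,190),(358,211),(349,163),(295,171),(321,168),(302,219),(330,217),(185,120),(158,250)]))
```

```text
[[ 0.5531  0.2763  0.0662]
 [ 0.556   0.2766  0.0657]
 [ 0.5372  0.2463  0.0447]
 [ 0.4868 -0.1937  0.039 ]
 [ 0.6245 -0.1678  0.0378]
 [ 0.598  -0.0137  0.0395]
 [ 0.6082 -0.0878  0.039 ]
 [ 0.461  -0.036   0.0381]
 [ 0.4682 -0.1149  0.0384]
 [ 0.7194  0.2901  0.1092]
 [ 0.3651  0.3582  0.0699]]
```

View pics/crop.png

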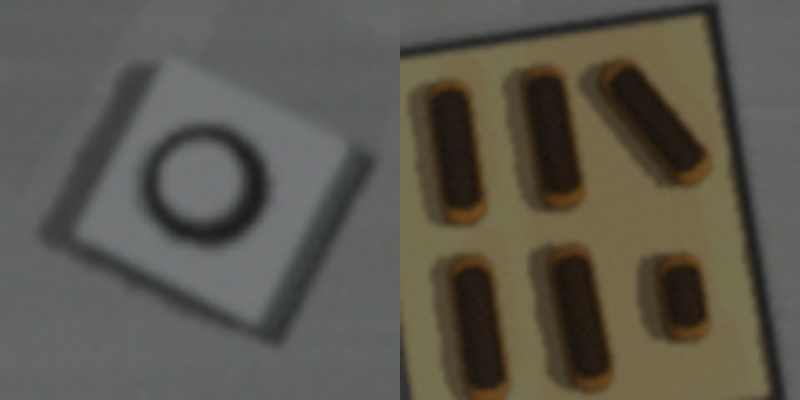

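The crop confirms the choices: the white button's centre is at (190.5,182.5), the short eclair at (358,211.7) and the askew one at (350,162.5).

```bash
cat >> h.py <<'E'
from scipy.spatial.transform import Rotation as Ro
def off(t):
    s=robot.observe();R=Ro.from_euler("xyz",s["ee_rot"],degrees=True)
    print(s["time"],s["ee_pos"].round(4),s["ee_rot"].round(1),s["q"].round(0),s["contact_force"].round(1))
    for p in t: print(p,(R.inv().apply(np.array(p)-s["ee_pos"])*100).round(2))
E
python3 -c "
from h import *
off([(.5545,.277,.22),(.5545,.277,.10),(.485,-.194,.22),(.626,-.17,.22)])"
```

```text
0.1 [0.2888 0.5818 0.2235] [-179.9    0.   153.6] [-67.  36.   2.  87.  -2.  57.  -1.] [ 0.1 -0.6 -0.2]
(0.5545, 0.277, 0.22) [-37.35 -15.48   0.37]
(0.5545, 0.277, 0.1) [-37.35 -15.46  12.37]
(0.485, -0.194, 0.22) [-52.07 -60.76   0.45]
(0.626, -0.17, 0.22) [-63.63 -52.34   0.43]
```

Emit:
carry_out([
  {"offset": [-5, -2.1, 0], "dr": [0, 0, 0]},
  {"offset": [-10, -4.1, 0], "dr": [0, 0, 0]},
  {"offset": [-15, -6.2, 0], "dr": [0, 0, 0]},
  {"offset": [-20, -8.3, 0], "dr": [0, 0, 0]},
  {"offset": [-25, -10.4, 0], "dr": [0, 0, 0]},
  {"offset": [-30, -12.4, 0], "dr": [0, 0, 0]},
  {"offset": [-34, -14.1, 0], "dr": [0, 0, 0]},
  {"offset": [-37.35, -15.5, 0.4], "dr": [0, 0, 0]},
  {"offset": [-37.35, -15.5, 4], "dr": [0, 0, 0]},
  {"offset": [-37.35, -15.5, 8], "dr": [0, 0, 0]},
  {"offset": [-37.35, -15.5, 10.5], "dr": [0, 0, 0]},
  {"offset": [-37.35, -15.5, 11], "dr": [0, 0, 0]},
  {"offset": [-37.35, -15.5, 11], "dr": [0, 0, 0]},
  {"offset": [-37.35, -15.5, 11], "dr": [0, 0, 0]},
], claw=1, force=10)

```text
time: 1.85
ee_pos: [0.5554, 0.2778, 0.1156]
ee_rot: [179.9, 0.1, 153.6]
contact_force: [0.1, 0.1, 0.5]
width: 0.0007
gripper_force: 0.0
```

```bash
python3 -c "
from h import *
off([(.5545,.277,.09),(.5545,.277,.077)])
print(robot.observe()['width'])
a=robot.capture('top')[0];b=robot.capture('scene')[0]
f=lambda i:cv2.resize(i[:,:,::-1],(400,400),interpolation=2)
cv2.imwrite('pics/c1.png',np.hstack([f(a[150:220,155:225]),f(b[220:320,265:365])]))"
```

```text
1.85 [0.5554 0.2778 0.1156] [1.799e+02 1.000e-01 1.536e+02] [-30.  41.   2.  98.  -2.  41.  36.] [0.1 0.1 0.5]
(0.5545, 0.277, 0.09) [ 0.05 -0.12  2.56]
(0.5545, 0.277, 0.077) [ 0.06 -0.12  3.86]
0.0006564567898787885
```

View pics/c1.png

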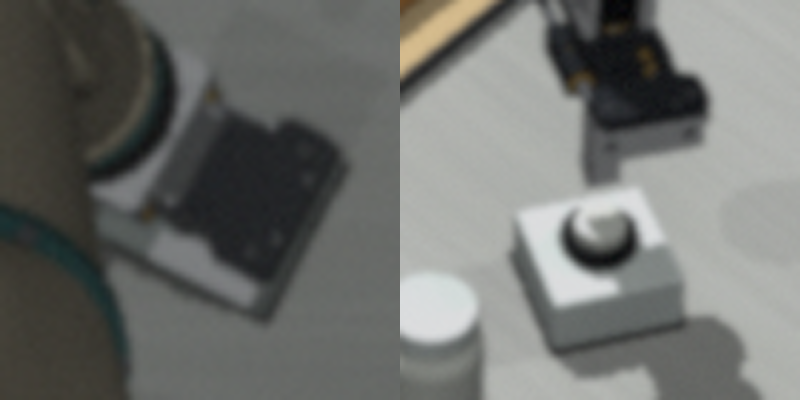

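The right half shows the closed fingertips at about (603,185) in the crop, straight above the button top at (600,228). Alignment is fine, so I'll press.

Emit:
carry_out([
  {"offset": [0, 0, 1.5], "dr": [0, 0, 0]},
  {"offset": [0, 0, 2.6], "dr": [0, 0, 0]},
  {"offset": [0, 0, 3.0], "dr": [0, 0, 0]},
  {"offset": [0, 0, 3.3], "dr": [0, 0, 0]},
  {"offset": [0, 0, 3.5], "dr": [0, 0, 0]},
  {"offset": [0, 0, 3.6], "dr": [0, 0, 0]},
  {"offset": [0, 0, 3.6], "dr": [0, 0, 0]},
  {"offset": [0, 0, 3.6], "dr": [0, 0, 0]},
])

```text
time: 2.95
ee_pos: [0.554, 0.277, 0.08]
ee_rot: [-180.0, -0.0, 153.6]
contact_force: [-4.6, -2.5, 13.9]
width: 0.0003
gripper_force: 7.1
```

Emit:
carry_out([
  {"offset": [0, 0, 0.2], "dr": [0, 0, 0]},
  {"offset": [0, 0, 0.2], "dr": [0, 0, 0]},
  {"offset": [0, 0, 0.2], "dr": [0, 0, 0]},
])

```text
time: 3.32
ee_pos: [0.554, 0.277, 0.0797]
ee_rot: [-180.0, -0.0, 153.6]
contact_force: [-8.3, -4.4, 26.7]
width: 0.0007
gripper_force: 13.1
```

```bash
python3 -c "
from h import *
off([])
b=robot.capture('scene')[0]
cv2.imwrite('pics/c2.png',cv2.resize(b[240:320,275:355][:,:,::-1],(600,600),interpolation=2))"
```

```text
3.325 [0.554  0.277  0.0797] [-180.    -0.   153.6] [-30.  44.   2.  99.  -2.  37.  36.] [-8.3 -4.4 26.7]
```

View pics/c2.png

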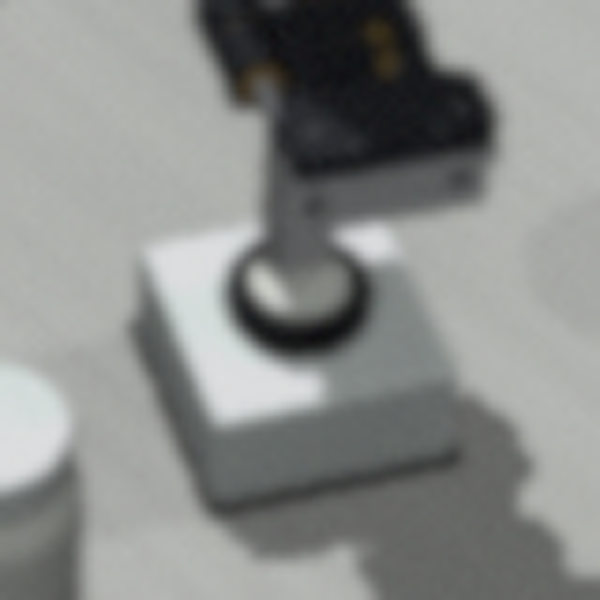

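```bash
python3 -c "
from h import *
d0=np.load('scene_d.npy');b,d=robot.capture('scene')
px=[(u,v) for u in range(308,324,3) for v in range(272,286,3)]
A=world('scene',d0,px);B=world('scene',d,px)
for p,a,c in zip(px,A,B): print(p,a,c) if abs(a[0]-.554)<.03 else 0
"
```

```text
(308, 272) [0.5494 0.2505 0.0459] [0.5509 0.2519 0.048 ]
(308, 275) [0.5705 0.2715 0.0648] [0.5661 0.2672 0.0586]
(308, 278) [0.5773 0.2787 0.0639] [0.573  0.2745 0.0577]
(308, 281) [0.5788 0.2807 0.0553] [0.5791 0.281  0.0558]
(308, 284) [0.583  0.2853 0.0506] [0.5845 0.2867 0.0528]
(311, 272) [0.5578 0.2695 0.066 ] [0.5679 0.2791 0.08  ]
(311, 275) [0.5648 0.2768 0.0651] [0.5657 0.2777 0.0664]
(311, 278) [0.5718 0.2841 0.0643] [0.5692 0.2816 0.0607]
(311, 281) [0.576  0.2887 0.0597] [0.5749 0.2877 0.0581]
(311, 284) [0.5806 0.2937 0.0556] [0.5796 0.2927 0.0542]
(314, 272) [0.5522 0.275  0.0664] [0.5657 0.2877 0.0851]
(314, 275) [0.5593 0.2824 0.0657] [0.5625 0.2853 0.0701]
(314, 278) [0.5681 0.2912 0.0674] [0.5623 0.2858 0.0592]
(314, 281) [0.5719 0.2955 0.0623] [0.5688 0.2926 0.0578]
(314, 284) [0.5747 0.2988 0.0556] [0.5752 0.2992 0.0563]
(317, 272) [0.5466 0.2805 0.0668] [0.558  0.291  0.0824]
(317, 275) [0.554  0.2881 0.0665] [0.557  0.2908 0.0706]
(317, 278) [0.5608 0.295  0.0654] [0.5555 0.2902 0.058 ]
(317, 281) [0.563  0.2978 0.0579] [0.5631 0.2979 0.058 ]
(317, 284) [0.569  0.304  0.0558] [0.569  0.304  0.0558]
(320, 275) [0.5477 0.2928 0.0659] [0.5416 0.2872 0.0575]
(320, 278) [0.5533 0.2987 0.0632] [0.5505 0.2961 0.0593]
(320, 281) [0.5557 0.3016 0.0558] [0.5561 0.302  0.0565]
(320, 284) [0.5629 0.3089 0.0555] [0.5613 0.3075 0.0532]
(323, 275) [0.5271 0.2848 0.0459] [0.5261 0.2839 0.0445]
(323, 278) [0.5417 0.2987 0.0553] [0.5423 0.2992 0.0561]
(323, 281) [0.5483 0.3053 0.0537] [0.548  0.3051 0.0533]
(323, 284) [0.5508 0.3084 0.0466] [0.5509 0.3085 0.0469]
```

The depth shows the button top went from 0.065 to 0.058, so it's fully pressed. Next I'll release it, cross the tray high and stop above the short eclair.

Emit:
carry_out([
  {"offset": [0, 0, -1], "dr": [0, 0, 0]},
  {"offset": [0, 0, -4], "dr": [0, 0, 0]},
  {"offset": [0, 0, -8], "dr": [0, 0, 0]},
  {"offset": [0, 0, -12], "dr": [0, 0, 0]},
  {"offset": [0, 0, -14.5], "dr": [0, 0, 0]},
  {"offset": [0, 0, -14.5], "dr": [0, 0, 0]},
  {"offset": [-1.5, -4.5, -14.5], "dr": [0, 0, 0]},
  {"offset": [-2.9, -9, -14.5], "dr": [0, 0, 0]},
  {"offset": [-4.4, -13.6, -14.5], "dr": [0, 0, 0]},
  {"offset": [-5.9, -18.1, -14.5], "dr": [0, 0, 0]},
  {"offset": [-7.4, -22.7, -14.5], "dr": [0, 0, 0]},
  {"offset": [-8.8, -27.2, -14.5], "dr": [0, 0, 0]},
  {"offset": [-10.3, -31.7, -14.5], "dr": [0, 0, 0]},
  {"offset": [-11.8, -36.2, -14.5], "dr": [0, 0, 0]},
  {"offset": [-13.2, -40.8, -14.5], "dr": [0, 0, 0]},
  {"offset": [-14.7, -45.3, -14.5], "dr": [0, 0, 0]},
  {"offset": [-14.7, -45.3, -14.5], "dr": [0, 0, 0]},
  {"offset": [-14.7, -45.3, -14.5], "dr": [0, 0, 0]},
  {"offset": [-14.7, -45.3, -14.5], "dr": [0, 0, 0]},
])

```text
time: 5.8
ee_pos: [0.4851, -0.192, 0.2207]
ee_rot: [180.0, -0.1, 153.7]
contact_force: [-0.1, -0.3, 0.5]
width: 0.0008
gripper_force: 0.0
```

```bash
python3 -c "
from h import *
off([(.485,-.194,.22),(.485,-.194,.08)])
b,d=robot.capture('scene')
print(world('scene',d,[(311,275),(314,275),(317,275),(227,193),(229,194)]))
cv2.imwrite('pics/c3.png',cv2.resize(b[120:280,150:350][:,:,::-1],(750,600),interpolation=2))"
```

```text
5.8 [ 0.4851 -0.192   0.2207] [ 1.800e+02 -1.000e-01  1.537e+02] [ 16.  26.   4. 108.  -2.  47.  85.] [-0.1 -0.3  0.5]
(0.485, -0.194, 0.22) [-0.08 -0.18  0.07]
(0.485, -0.194, 0.08) [-0.1  -0.19 14.07]
[[ 0.5653  0.2773  0.0658]
 [ 0.5603  0.2833  0.0671]
 [ 0.5539  0.288   0.0664]
 [ 0.4913 -0.1864  0.0347]
 [ 0.4869 -0.1819  0.0311]]
```

View pics/c3.png

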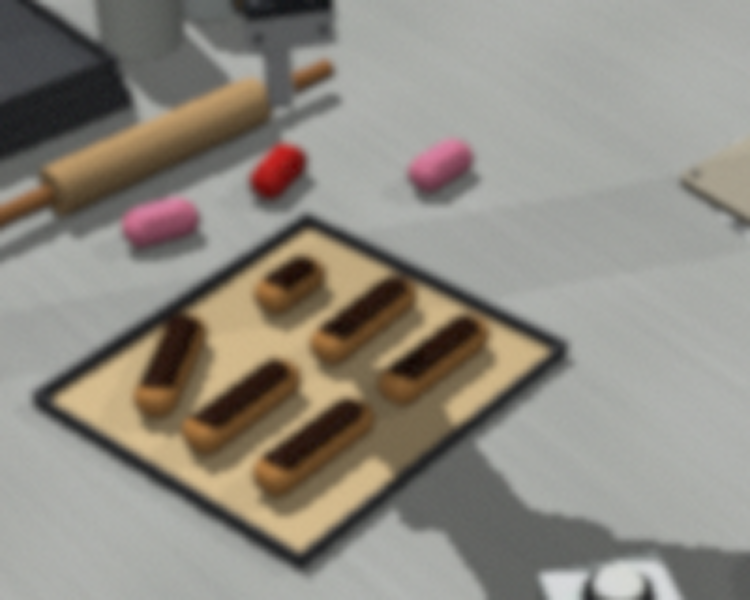

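The button is back up (0.066). The short eclair is at crop (295,275), directly under the fingertip at (280,100). I'll descend and hold.

Emit:
carry_out([
  {"offset": [-0.1, -0.1, 3], "dr": [0, 0, 0]},
  {"offset": [-0.1, -0.1, 6], "dr": [0, 0, 0]},
  {"offset": [-0.1, -0.1, 9], "dr": [0, 0, 0]},
  {"offset": [-0.1, -0.1, 11], "dr": [0, 0, 0]},
  {"offset": [-0.1, -0.1, 12.5], "dr": [0, 0, 0]},
  {"offset": [-0.1, -0.1, 13.5], "dr": [0, 0, 0]},
  {"offset": [-0.1, -0.1, 13.9], "dr": [0, 0, 0]},
  {"offset": [-0.1, -0.1, 13.9], "dr": [0, 0, 0]},
])

```text
time: 6.85
ee_pos: [0.4855, -0.1952, 0.0824]
ee_rot: [180.0, 0.0, 153.6]
contact_force: [-0.7, 0.2, -0.3]
width: 0.0005
gripper_force: 0.0
```

```bash
python3 -c "
from h import *
off([])
b=robot.capture('scene')[0]
cv2.imwrite('pics/c4.png',cv2.resize(b[140:240,170:290][:,:,::-1],(720,600),interpolation=2))"
```

```text
6.85 [ 0.4855 -0.1952  0.0824] [180.    0.  153.6] [ 17.  38.   2. 114.  -3.  28.  86.] [-0.7  0.2 -0.3]
```

View pics/c4.png

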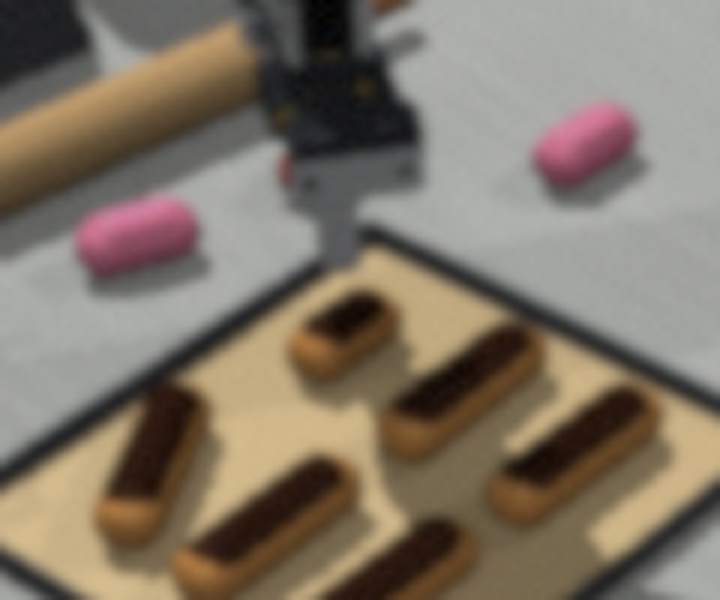

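The fingertip at (340,262) is about 2 cm above the short eclair's middle at (345,315). Hold here.

Emit:
carry_out([
  {"offset": [0, 0, 0.2], "dr": [0, 0, 0]},
  {"offset": [0, 0, 0.2], "dr": [0, 0, 0]},
  {"offset": [0, 0, 0.2], "dr": [0, 0, 0]},
  {"offset": [0, 0, 0.2], "dr": [0, 0, 0]},
  {"offset": [0, 0, 0.2], "dr": [0, 0, 0]},
  {"offset": [0, 0, 0.2], "dr": [0, 0, 0]},
  {"offset": [0, 0, 0.2], "dr": [0, 0, 0]},
  {"offset": [0, 0, 0.2], "dr": [0, 0, 0]},
  {"offset": [0, 0, 0.2], "dr": [0, 0, 0]},
  {"offset": [0, 0, 0.2], "dr": [0, 0, 0]},
  {"offset": [0, 0, 0.2], "dr": [0, 0, 0]},
  {"offset": [0, 0, 0.2], "dr": [0, 0, 0]},
  {"offset": [0, 0, 0.2], "dr": [0, 0, 0]},
  {"offset": [0, 0, 0.2], "dr": [0, 0, 0]},
  {"offset": [0, 0, 0.2], "dr": [0, 0, 0]},
  {"offset": [0, 0, 0.2], "dr": [0, 0, 0]},
  {"offset": [0, 0, 0.2], "dr": [0, 0, 0]},
  {"offset": [0, 0, 0.2], "dr": [0, 0, 0]},
  {"offset": [0, 0, 0.2], "dr": [0, 0, 0]},
])

```text
time: 9.28
ee_pos: [0.4853, -0.1952, 0.0803]
ee_rot: [-180.0, -0.0, 153.6]
contact_force: [-0.3, -0.6, 0.6]
width: 0.0006
gripper_force: 0.0
```

```bash
python3 -c "
from h import *
off([(.626,-.17,.22),(.626,-.17,.08)])"
```

```text
9.275 [ 0.4853 -0.1952  0.0803] [-180.    -0.   153.6] [ 17.  38.   2. 114.  -3.  28.  86.] [-0.3 -0.6  0.6]
(0.626, -0.17, 0.22) [-11.48   8.51 -13.97]
(0.626, -0.17, 0.08) [-11.48   8.51   0.03]
```

Emit:
carry_out([
  {"offset": [0, 0, -3], "dr": [0, 0, 0]},
  {"offset": [0, 0, -7], "dr": [0, 0, 0]},
  {"offset": [0, 0, -11], "dr": [0, 0, 0]},
  {"offset": [0, 0, -14], "dr": [0, 0, 0]},
  {"offset": [0, 0, -14], "dr": [0, 0, 0]},
  {"offset": [-3, 2.2, -14], "dr": [0, 0, 0]},
  {"offset": [-6, 4.4, -14], "dr": [0, 0, 0]},
  {"offset": [-9, 6.7, -14], "dr": [0, 0, 0]},
  {"offset": [-11.5, 8.5, -14], "dr": [0, 0, 0]},
  {"offset": [-11.5, 8.5, -14], "dr": [0, 0, 0]},
  {"offset": [-11.5, 8.5, -14], "dr": [0, 0, 0]},
  {"offset": [-11.5, 8.5, -10], "dr": [0, 0, 0]},
  {"offset": [-11.5, 8.5, -6], "dr": [0, 0, 0]},
  {"offset": [-11.5, 8.5, -3], "dr": [0, 0, 0]},
  {"offset": [-11.5, 8.5, -1], "dr": [0, 0, 0]},
  {"offset": [-11.5, 8.5, 0], "dr": [0, 0, 0]},
  {"offset": [-11.5, 8.5, 0], "dr": [0, 0, 0]},
])

```text
time: 11.4
ee_pos: [0.6252, -0.1705, 0.08]
ee_rot: [-180.0, -0.1, 153.6]
contact_force: [1.0, 0.1, 0.2]
width: 0.0004
gripper_force: 0.0
```

```bash
python3 -c "
from h import *
off([(.626,-.17,.08)])
b=robot.capture('scene')[0]
cv2.imwrite('pics/c5.png',cv2.resize(b[140:240,150:270][:,:,::-1],(720,600),interpolation=2))"
```

```text
11.4 [ 0.6252 -0.1705  0.08  ] [-1.800e+02 -1.000e-01  1.536e+02] [11. 46.  3. 94. -3. 41. 79.] [1.  0.1 0.2]
(0.626, -0.17, 0.08) [-0.05  0.08  0.  ]
```

View pics/c5.png

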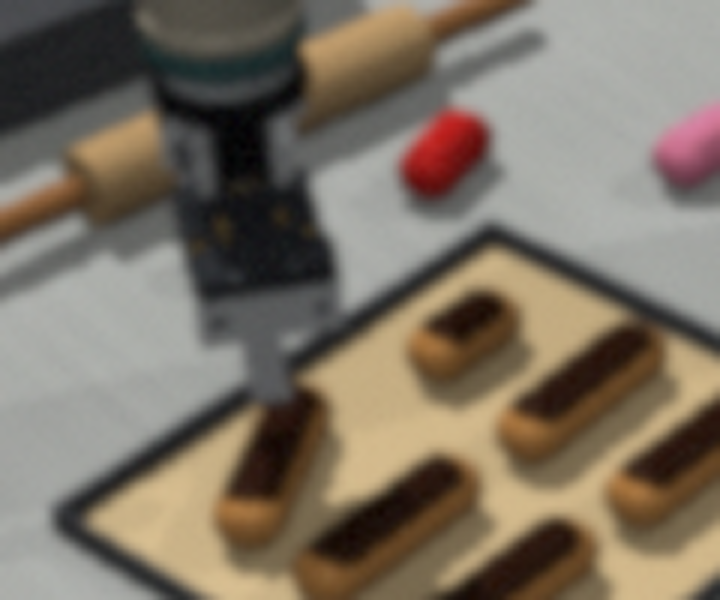

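The fingertip at (268,398) is hovering above the middle of the askew eclair at (275,450). Hold here for over two seconds.

Emit:
carry_out([
  {"offset": [0, 0, 0], "dr": [0, 0, 0]},
  {"offset": [0, 0, 0], "dr": [0, 0, 0]},
  {"offset": [0, 0, 0], "dr": [0, 0, 0]},
  {"offset": [0, 0, 0], "dr": [0, 0, 0]},
  {"offset": [0, 0, 0], "dr": [0, 0, 0]},
  {"offset": [0, 0, 0], "dr": [0, 0, 0]},
  {"offset": [0, 0, 0], "dr": [0, 0, 0]},
  {"offset": [0, 0, 0], "dr": [0, 0, 0]},
  {"offset": [0, 0, 0], "dr": [0, 0, 0]},
  {"offset": [0, 0, 0], "dr": [0, 0, 0]},
  {"offset": [0, 0, 0], "dr": [0, 0, 0]},
  {"offset": [0, 0, 0], "dr": [0, 0, 0]},
  {"offset": [0, 0, 0], "dr": [0, 0, 0]},
  {"offset": [0, 0, 0], "dr": [0, 0, 0]},
  {"offset": [0, 0, 0], "dr": [0, 0, 0]},
  {"offset": [0, 0, 0], "dr": [0, 0, 0]},
  {"offset": [0, 0, 0], "dr": [0, 0, 0]},
  {"offset": [0, 0, 0], "dr": [0, 0, 0]},
  {"offset": [0, 0, 0], "dr": [0, 0, 0]},
])

```text
time: 13.82
ee_pos: [0.6261, -0.1701, 0.0803]
ee_rot: [180.0, -0.0, 153.6]
contact_force: [-0.3, -0.1, 0.2]
width: 0.0006
gripper_force: 0.0
```

```bash
python3 -c "
from h import *
off([]);print(robot.sign_off())"
```

```text
13.825 [ 0.6261 -0.1701  0.0803] [180.   -0.  153.6] [11. 46.  3. 94. -3. 41. 79.] [-0.3 -0.1  0.2]
the job is handed in; nothing more can be done
None
```

I pressed the call button fully and it came back up, then pointed at the short eclair and the askew eclair for over two seconds each; I handed the job in at 13.8 s, still pointing at the askew one, and got no verdict back.

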